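Find the missed fill, box it and shut the lid

ROBOT

A 6-joint arm with a two-finger parallel gripper is mounted at the origin on the work surface. World frame = base frame: x ahead of the robot, y to its left, z up, the work surface at z = 0. Lengths are in mm, angles in rad, forces in N, time in s.
With the tool pointing down it reaches from about 350 to 775 mm from the base axis. Payload 7.3 kg.
Tool frame: the origin (TCP) lies midway between the tips of the shut fingers; the grasp point (between the pads) lies 19 mm behind it (r.pinch_z is the distance from the TCP to the grasp point, in mm); z points along the fingers, y is the line along which they close (so a half turn about z gives the same grasp; the last joint's range is limited). The gripper opens to 92 mm and grips with 3 to 60 N. Pads are 19 mm wide; open, the fingers measure 130 mm over their backs; the gripper's body (75 mm by 190 mm) begins 47 mm behind the grasp point.
Start: joints at [1.027, 0.342, 1.524, -0, 1.275, -0.146], TCP at [203.369, 484.033, 200.641] pointing down, gripper open.
Joint ranges: [-2.53, 2.53], [-0.77, 2.02], [0.04, 2.7], [-1, 4.14], [0.28, 2.66], [-3.11, 3.11]. Speed limits (rad/s): [2.57, 2.57, 3.14, 3.14, 3.14, 3.14].

INTERFACE

Orientations are given as a unit quaternion [x, y, z, w].
In Python, from station import r gives the robot as it stands. The module is installed in compiled form; this text tells all that it offers.
- The arm moves only by the tool arm_command, never from a script. Its argument "targets" is one flat list of numbers, 7 for each row, row after row: the turn, a rotation vector about the tool's x, y, z in rad, then the shift along the tool's x, y, z in m, then the closure in counts, from 0 (fully open) to 255 (shut). In form: [ax, ay, az, tx, ty, tz, hand, ax, ay, az, tx, ty, tz, hand, ...]. A call has 1 to 12 rows; each row is the pose to reach, as a shift and turn from the pose commanded when the call began, along the tool's axes at that moment; what a row does not reach only later rows make up. A row lasts 1/8 s, in which the tool goes at most 62.5 mm and 10.7 degrees, less where a joint would pass 70% of its speed; a pose out of reach is approached as far as the arm can. A call with a gripper value outside its range is refused whole. The fingers move at their own pace and stop on an object; "newtons" is the grip in N (left out, the last holds). Time passes only in rows, so rows that repeat a pose let the fingers close. It gives the time, the measured TCP pose, the force, the opening and the grip force at its end, in the units of the state.
- r.read_state(): the state, without advancing time (a new reading comes with each control period).
- r.capture(name): name is "scene" or "side" or "wrist"; returns a dict with "image" (384x512x3 uint8, red, green, blue), "mtx" (3x3 intrinsics, pixels), "extrinsics" (4x4, takes a point from world to camera coordinates). Camera axes: x right, y up, looking along -z (the intrinsics and any distortion apply to the point x, -y, -z); pixel columns grow to the right and rows downward; lengths in mm; the calibration is good to about 2 mm. A picture is of the moment at which its call begins. There is no depth.
- r.job_done(): hands the job in; it is judged then, once.
The state is a dict: "t": time; "q": joint angles; "qvel": joint speeds; "tau": joint torques, N m; "position": TCP position; "ee_rot": TCP orientation; "force": force on the tool from outside, world axes, zero at the start; "wrist_torque": the same for the moment, N m; "finger_gap": finger opening in mm; "gripper_force": force on a finger pad.
Only numpy, scipy, OpenCV 4.12 (cv2) and the standard library are available. Lean on these libraries where they do the work, as an engineer would, in place of code of your own. Each camera call takes 0.05 s, during which the arm holds its last target. There are 200 camera calls.

TASK

Three jars look alike, but the filler missed one of them and it is clearly lighter than the other two. Feel which one it is by lifting, set it down gently and upright in the red reject box and shut the box's lid fully, leaving the two full jars standing on the blue mat. Don't knock over or push aside the other things on the bench.

Things in the scene. Friction and masses are not known exactly. Their poses are not given: they have to be found in the camera images.
- jar_a: One of three identical closed jars: straight, round, dark amber with a pale band, black cap (the top 25 mm); 64 mm across throughout, 115 mm tall. Origin at the centre of its underside, z up. Two jars are full (350 to 450 g in all), one was missed by the filler (150 to 190 g); which one changes each time, whatever its name or place. Grip across the cap with about 20 N.
- jar_b: One of three identical closed jars: straight, round, dark amber with a pale band, black cap (the top 25 mm); 64 mm across throughout, 115 mm tall. Origin at the centre of its underside, z up. Two jars are full (350 to 450 g in all), one was missed by the filler (150 to 190 g); which one changes each time, whatever its name or place. Grip across the cap with about 20 N.
- jar_c: One of three identical closed jars: straight, round, dark amber with a pale band, black cap (the top 25 mm); 64 mm across throughout, 115 mm tall. Origin at the centre of its underside, z up. Two jars are full (350 to 450 g in all), one was missed by the filler (150 to 190 g); which one changes each time, whatever its name or place. Grip across the cap with about 20 N.
- mat: Fixed blue bench mat, 160 mm (its x) by 380 mm (its y), 3 mm thick, on which the three jars start in a row along its y, about 130 mm apart. Origin at the centre of its underside, on the bench.
- reject_box: Fixed red plastic box on the bench, 170 x 170 mm outside and 135 mm high, open at the top, walls 6 mm thick, inner floor 6 mm above the bench (158 x 158 mm inside, 129 mm deep). Origin at the centre of its underside, z up. Its lid is hinged along the rim on its +x side, the side away from the middle of the bench.
- reject_box_in (a point): Centre of the red box's inner floor; axes as the box.
- lid (a joint): Grey lid of the red box, 170 x 170 x 8 mm, 0.2 kg, on a stiff hinge (stays where left; 0.25 N m to move). Value in rad: 0 shut flat on the box, 1.57 upright, stop at 1.9; it starts open at 1.6 to 1.85, leaning outwards. It is shut by pushing its outer face over towards the box, round the hinge, and then down until it meets the rim.
- lid_hinge (a point): Middle of the lid's hinge line, at the top of the box's +x side, 135 mm above the bench. The line runs along the box's y. The point turns with the lid: the lid's underside extends 170 mm from it along its -x, its outer (upper) face is 8 mm along its +z.
- lid_handle (a point): Tip of the black round knob (35 mm tall, about 25 mm across) on the lid's outer face, 140 mm from the hinge line, on the lid's middle line.
- cup: Bystander: open aluminium cup, 76 mm across, 85 mm high. Origin at the centre of its underside.
- wrench: Bystander: steel wrench lying flat beyond the red box; its origin is under its middle, its length along its x.
- spray: Bystander: white bottle with a blue cap, 60 mm across, 140 mm high. Origin at the centre of its underside.
There are look-alikes about, which are no part of the job. Of the things that look like the reject_box, the smaller one is meant. What is shaped like the jar_c but purple is not meant.

How it is judged (in metres and radians):
At the end, for the whole second after the job is handed in: The light jar stands in the red box, upright within 0.12 rad, on its floor (within 6 mm), with the lid shut to within 0.05 rad; both full jars stand upright on the blue mat (centres over the mat, tilt under 0.1 rad); all three at rest (((x of jar_a in the frame of reject_box_in between -0.055 and 0.055 m and y of jar_a in the frame of reject_box_in between -0.055 and 0.055 m and z of jar_a in the frame of reject_box_in between -0.006 and 0.006 m and angle between jar_a's own z axis and vertical below 0.12 rad and contact force between jar_a and reject_box between 0.6 and 2.6 N and x of jar_b in the frame of mat between -0.085 and 0.085 m and y of jar_b in the frame of mat between -0.195 and 0.195 m and z of each of jar_b, jar_c in the frame of mat below 0.008 m and angle between each of jar_b, jar_c's own z axis and vertical below 0.1 rad and x of jar_c in the frame of mat between -0.085 and 0.085 m and y of jar_c in the frame of mat between -0.195 and 0.195 m) or (x of jar_b in the frame of reject_box_in between -0.055 and 0.055 m and y of jar_b in the frame of reject_box_in between -0.055 and 0.055 m and z of jar_b in the frame of reject_box_in between -0.006 and 0.006 m and angle between jar_b's own z axis and vertical below 0.12 rad and contact force between jar_b and reject_box between 0.6 and 2.6 N and x of jar_a in the frame of mat between -0.085 and 0.085 m and y of jar_a in the frame of mat between -0.195 and 0.195 m and z of each of jar_a, jar_c in the frame of mat below 0.008 m and angle between each of jar_a, jar_c's own z axis and vertical below 0.1 rad and x of jar_c in the frame of mat between -0.085 and 0.085 m and y of jar_c in the frame of mat between -0.195 and 0.195 m) or (x of jar_c in the frame of reject_box_in between -0.055 and 0.055 m and y of jar_c in the frame of reject_box_in between -0.055 and 0.055 m and z of jar_c in the frame of reject_box_in between -0.006 and 0.006 m and angle between jar_c's own z axis and vertical below 0.12 rad and contact force between jar_c and reject_box between 0.6 and 2.6 N and x of jar_a in the frame of mat between -0.085 and 0.085 m and y of jar_a in the frame of mat between -0.195 and 0.195 m and z of each of jar_a, jar_b in the frame of mat below 0.008 m and angle between each of jar_a, jar_b's own z axis and vertical below 0.1 rad and x of jar_b in the frame of mat between -0.085 and 0.085 m and y of jar_b in the frame of mat between -0.195 and 0.195 m)) and value of joint lid below 0.05 rad and linear speed of each of jar_a, jar_b, jar_c below 0.02 m/s); the robot touches nothing.
It fails at once if a jar is dropped or banged down in the red box (more than 60 N) (contact force between any of jar_a, jar_b, jar_c and reject_box above 60 N).
It fails at once if a bystander is pushed more than 40 mm or knocked over (distance of any of cup, wrench, spray from where it was at the start of the episode above 0.04 m or angle between any of cup, spray's own z axis and vertical above 0.5 rad).
It also fails if it takes over 69 s, if anything falls off the work surface, if the arm or the gripper's body presses on something with over 40 N, if the wrist force passes 120 N, or if a joint passes its speed limit or range.

## Working session

There is one attempt and no reset: what is moved stays moved. The work goes in short steps, Python scripts to look and compute and a tool call to move; the robot and the scene stay as the last step left them, time stands still between calls to the robot, and variables do not carry over. Pictures are saved under pics/ and viewed, at most 10 in all, crops included, and the job is handed in when it is done.

Besides the shell and the picture viewer there is one more tool, called after "Emit:" by a JSON object that holds its "name" and its "arguments", one argument or row to a line. arm_command: Moves the arm, as the interface text tells. Its arguments: {"type":"object","properties":{"targets":{"type":"array"},"newtons":{"type":"number"}},"required":["targets"]}

```bash
mkdir -p pics
cat > h.py <<'E'
import numpy as np, cv2
from station import r
def cap(n,f=None):
    c=r.capture(n)
    if f: cv2.imwrite('pics/'+f,cv2.cvtColor(c['image'],cv2.COLOR_RGB2BGR))
    return c
def ray(c,u,v):
    E=c['extrinsics'];d=np.linalg.inv(c['mtx'])@[u,v,1.];d=d*[1,-1,-1]
    R=E[:3,:3];return -R.T@E[:3,3],R.T@d
def plane(c,u,v,z):
    o,d=ray(c,u,v);return o+d*(z-o[2])/d[2]
def proj(c,p):
    E=c['extrinsics'];q=E[:3,:3]@np.array(p,float)+E[:3,3];q=c['mtx']@(q*[1,-1,-1]);return q[:2]/q[2]
E
python3 - <<'E'
from h import *
a=cap('scene','scene1.png');b=cap('side','side1.png');
for c in(a,b):print(np.round(ray(c,256,192),2))
print(r.read_state())
E
```

```text
[[ 1.32557e+03  2.04570e+02  9.77210e+02]
 [-6.90000e-01 -1.70000e-01 -7.00000e-01]]
[[ 7.17820e+02  5.58340e+02  1.26404e+03]
 [-1.70000e-01 -4.30000e-01 -8.90000e-01]]
{'t': 0.1, 'q': array([ 1.02698354e+00,  3.42650071e-01,  1.52490796e+00,  6.49941603e-06,
        1.27538810e+00, -1.45980355e-01]), 'qvel': array([ 8.62859527e-04, -1.58036118e-03, -1.10076414e-03, -8.53162026e-05,
       -1.16430452e-03, -1.15282736e-05]), 'tau': array([ 1.09922385e-03, -4.32006741e+01, -2.44693315e+01,  7.18227820e-02,
        5.24822040e-02, -3.22577570e-06]), 'position': array([203.16106657, 483.67687793, 200.02074675]), 'ee_rot': array([ 1.97607919e-01,  9.80280905e-01, -6.35833711e-04, -2.31729724e-04]), 'force': array([0.14454227, 0.75883716, 0.21795485]), 'wrist_torque': array([ 0.01028487, -0.05460984, -0.04663518]), 'gripper_force': 0.0, 'finger_gap': 91.53089130022148}
```

View pics/scene1.png

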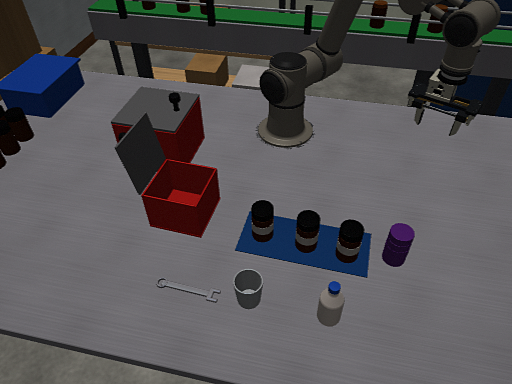

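View pics/side1.png

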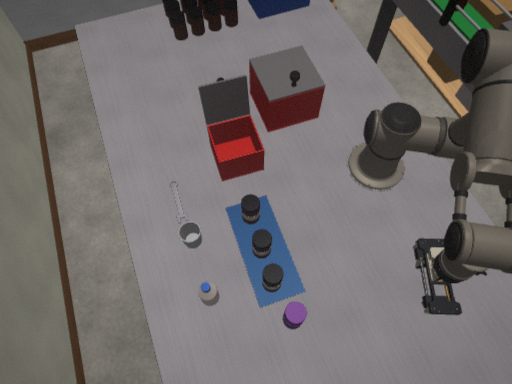

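The two views show the open small red box at scene (182,198) / side (237,147), with its lid leaning away. The closed larger red box behind it is a look-alike. The jars are at scene (262,220), (307,230), (349,240) and side (250,207), (262,242), (272,276). The purple decoy is at the +y end, the cup and wrench are on the +x side, and the spray bottle is ahead of the mat.

Run:
```python
from h import *
a=cap('scene');b=cap('side')
for n,c,roi in(('scene',a,(235,195,370,270)),('side',b,(225,190,305,300))):
    im=c['image'].astype(int);m=(im.max(2)<48).astype(np.uint8)
    x0,y0,x1,y1=roi;mm=np.zeros_like(m);mm[y0:y1,x0:x1]=m[y0:y1,x0:x1]
    k,l,s,ce=cv2.connectedComponentsWithStats(mm)
    for i in range(1,k):
        if s[i,4]>80:print(n,s[i],ce[i].round(1),plane(c,*ce[i],108)[:2].round(1))
    hsv=cv2.cvtColor(c['image'],cv2.COLOR_RGB2HSV);m=((hsv[...,0]>100)&(hsv[...,0]<120)&(hsv[...,1]>130)&(hsv[...,2]>50)).astype(np.uint8)
    mm=np.zeros_like(m);x0,y0,x1,y1=roi;mm[y0-8:y1+10,x0-8:x1+10]=m[y0-8:y1+10,x0-8:x1+10]
    pts=cv2.findNonZero(mm);P=np.array([plane(c,*p[0],3)[:2] for p in pts],np.float32);print('mat',cv2.minAreaRect(P))
big=np.zeros((600,800,3),np.uint8)
A=cv2.resize(a['image'][105:240,105:230],None,fx=3.2,fy=3.2,interpolation=2);B=cv2.resize(b['image'][65:190,185:285],None,fx=4,fy=4,interpolation=2)
big[:A.shape[0],:A.shape[1]]=A;big[:B.shape[0],400:400+B.shape[1]]=B
cv2.imwrite('pics/box.png',big[...,::-1])
for n,c,uv in(('scene',a,(248,275)),('scene',a,(330,290)),('side',b,(190,228)),('side',b,(206,288))):print(n,plane(c,*uv,100).round(),plane(c,*uv,140).round())
```

```text
scene [251 200  23  28 534] [262.1 213.7] [547.3  30.6]
scene [296 210  24  29 570] [307.7 223.9] [558.2 161.2]
scene [338 220  26  29 605] [350.7 233.8] [568.6 278.5]
scene [252 229  21  13 152] [262.  236.4] [627.8  48.1]
scene [295 239  23  14 161] [305.  246.9] [638.4 165.3]
scene [336 247  23  16 169] [345.5 256.7] [647.8 270.8]
mat ((536.0626220703125, 153.73870849609375), (378.3531188964844, 159.76416015625), 88.11636352539062)
side [242 195  18  21 251] [249.6 205.1] [536.7  31.9]
side [253 242  18  10  82] [261.  247.4] [556.2 185.5]
mat ((534.4562377929688, 152.64300537109375), (374.59295654296875, 156.04275512695312), 88.14745330810547)
scene [750.  39. 100.] [776.  47. 140.]
scene [749. 242. 100.] [775. 241. 140.]
side [749.  35. 100.] [748.  53. 140.]
side [761. 243. 100.] [759. 254. 140.]
```

View pics/box.png

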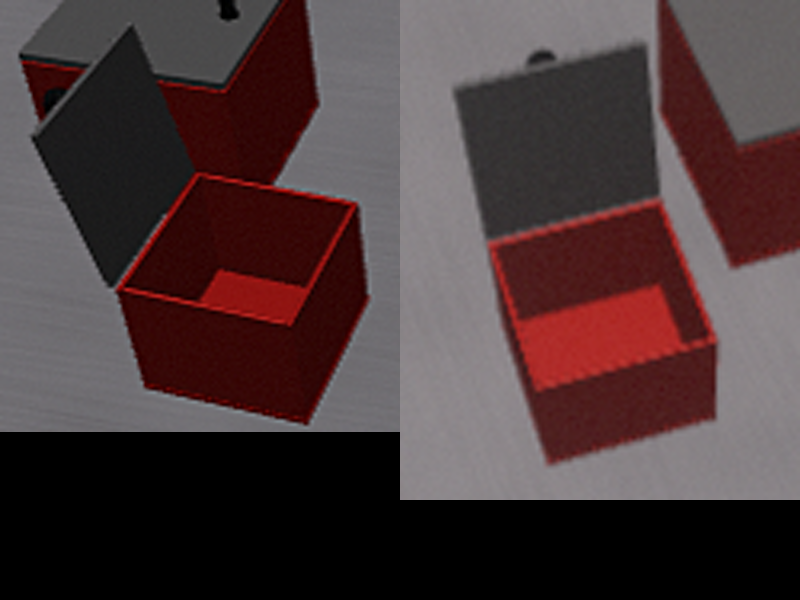

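Run:
```python
from h import *
a=cap('scene');b=cap('side')
hs=cv2.cvtColor(b['image'],cv2.COLOR_RGB2HSV).astype(int)
m=((hs[...,2]<75)&~((hs[...,0]>95)&(hs[...,0]<125)&(hs[...,1]>120))).astype(np.uint8)
mm=np.zeros_like(m);mm[190:300,232:300]=m[190:300,232:300]
mm=cv2.morphologyEx(mm,cv2.MORPH_OPEN,np.ones((3,3)))
k,l,s,ce=cv2.connectedComponentsWithStats(mm)
S=[]
for i in range(1,k):
    if s[i,4]>60:print(s[i],ce[i].round(1),plane(b,*ce[i],105)[:2].round(1))
def tri(p,q):
    o1,d1=ray(a,*p);o2,d2=ray(b,*q);t=np.linalg.lstsq(np.c_[d1,-d2],o2-o1,rcond=None)[0]
    A=o1+d1*t[0];B=o2+d2*t[1];return ((A+B)/2).round(1),np.linalg.norm(A-B).round(1)
sc=lambda u,v:(u/3.2+105-.4,v/3.2+105-.4)
sd=lambda u,v:((u-400)/4+185-.4,v/4+65-.4)
for n,p,q in(('hingeR',(118,291),(490,243)),('frontR',(292,324),(535,390)),('frontL',(357,204),(715,342)),('hingeL',(197,174),(660,202)),('lidL',(133,27),(645,43)),('lidR',(35,136),(456,90))):
    print(n,tri(sc(*p),sd(*q)),plane(a,*sc(*p),135)[:2].round(1),plane(b,*sd(*q),135)[:2].round(1))
print('corners bottom',plane(a,*sc(148,388),0).round(),plane(a,*sc(308,423),0).round(),plane(a,*sc(368,297),0).round())
print('wrench',[plane(a,*p,5).round() for p in((158,281),(218,298))])
```

```text
[241 195  19  22 348] [250.1 205.5] [535.1  32.3]
[252 230  20  23 369] [261.5 240.7] [546.  164.1]
[263 264  20  24 391] [272.2 275.4] [557.1 281.9]
hingeR (array([ 570.8, -321.1,  130.8]), np.float64(3.8)) [ 575.8 -316.4] [ 570.9 -320.3]
frontR (array([ 584.1, -150. ,  138.2]), np.float64(1.2)) [ 581.7 -150.7] [ 583.6 -152.6]
frontL (array([ 417.5, -141.6,  134.8]), np.float64(0.6)) [ 418.  -141.2] [ 417.5 -141.8]
hingeL (array([ 406.4, -308.7,  133.5]), np.float64(0.0)) [ 408.1 -307.8] [ 406.8 -307.5]
lidL (array([ 403.3, -344.1,  299.2]), np.float64(4.6)) [ 182.9 -473.4] [ 349.  -501.4]
lidR (array([ 569.5, -355.6,  299.4]), np.float64(0.1)) [ 386.1 -491.6] [ 544.3 -511.3]
corners bottom [ 573. -316.    0.] [ 582. -151.    0.] [ 409. -143.    0.]
wrench [array([ 759., -215.,    5.]), array([775., -39.,   5.])]
```

Emit:
{"name": "arm_command", "arguments": {
  "targets": [0,0,1.239,-0.4045,-0.0513,0,0,0,0,1.239,-0.4045,-0.0513,0,0,0,0,1.239,-0.4045,-0.0513,0,0,0,0,1.239,-0.4045,-0.0513,0,0,0,0,1.239,-0.4045,-0.0513,0,0,0,0,1.239,-0.4045,-0.0513,0,0,0,0,1.239,-0.4045,-0.0513,0,0,0,0,1.239,-0.4045,-0.0513,0,0,0,0,1.239,-0.4045,-0.0513,0,0,0,0,1.239,-0.4045,-0.0513,0,0],
  "newtons": 20
}}

```text
t: 1.55
position: [555.4, 280.9, 200.9]
ee_rot: [0.729, 0.684, 0.0, -0.0]
force: [-0.2, 0.1, -0.1]
finger_gap: 92.0
gripper_force: 0.0
```

Run:
```python
from h import *
c=cap('wrist','w1.png');s=r.read_state()
print(s['t'],s['position'].round(1),s['ee_rot'].round(4),s['q'].round(3),s['force'].round(2),s['tau'].round(2))
for p in((556,280,118),(544.4,160.4,118),(533.5,27.5,118)):print(proj(c,p).round(1))
```

```text
1.6 [555.5 280.9 200.9] [ 7.293e-01  6.841e-01  1.000e-04 -1.000e-04] [0.345 0.524 1.233 0.    1.384 0.409] [-0.75  0.64 -0.46] [-2.900e-01 -5.313e+01 -2.549e+01  8.000e-02 -0.000e+00 -1.000e-02]
[260.3 188.4]
[256.8 289.4]
[255.2 378.8]
```

View pics/w1.png

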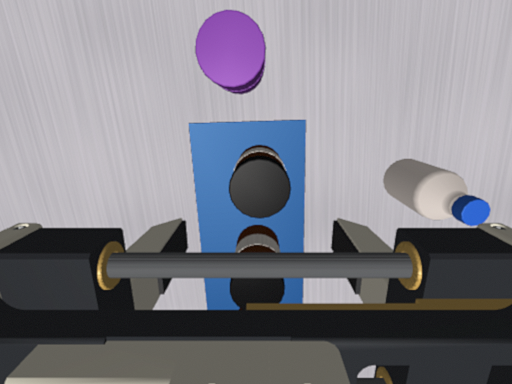

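The wrist view shows jar 3's cap centre at about (260,189), against a predicted (260,188), so the fix is good. Next I'll descend and grip it.

Emit:
{"name": "arm_command", "arguments": {
  "targets": [0,0,0,0,0,0.05,0,0,0,0,0,0,0.09,0,0,0,0,0,0,0.114,0,0,0,0,0,0,0.114,0,0,0,0,0,0,0.114,255,0,0,0,0,0,0.114,255,0,0,0,0,0,0.114,255,0,0,0,0,0,0.114,255,0,0,0,0,0,0.114,255,0,0,0,0,0,0.114,255],
  "newtons": 20
}}

```text
t: 2.85
position: [556.7, 280.3, 87.5]
ee_rot: [0.73, 0.683, 0.001, 0.0]
force: [-1.2, -0.1, 6.7]
finger_gap: 63.0
gripper_force: 20.0
```

Emit:
{"name": "arm_command", "arguments": {
  "targets": [0,0,0,0,0,-0.01,255,0,0,0,0,0,-0.02,255,0,0,0,0,0,-0.03,255,0,0,0,0,0,-0.03,255,0,0,0,0,0,-0.03,255,0,0,0,0,0,-0.03,255]
}}

```text
t: 3.6
position: [556.1, 279.9, 116.1]
ee_rot: [0.73, 0.683, -0.0, -0.0]
force: [0.2, -0.2, -1.4]
finger_gap: 62.8
gripper_force: 20.0
```

Run:
```python
from h import *
F=[]
for i in range(4):
    r.capture('scene');s=r.read_state();F.append(s['force'])
print(np.round(F,2),s['wrist_torque'],s['tau'].round(2),s['position'].round(1),s['finger_gap'],s['gripper_force'])
```

```text
[[-0.28  1.03 -2.21]
 [-0.22 -0.43 -2.43]
 [ 0.56 -0.11 -1.68]
 [ 0.26 -0.32 -2.01]] [-0.09892972  0.00071667 -0.02431774] [ 0.000e+00 -5.561e+01 -2.410e+01  8.000e-02  1.000e-02 -0.000e+00] [556.3 280.  116.4] 63.37145406396849 19.995140433311462
```

Run:
```python
from h import *
F=[]
for i in range(16):
    c=r.capture('scene');F.append(r.read_state()['force'])
print(np.mean(F,0).round(2),np.std(F,0).round(2))
cv2.imwrite('pics/lift.png',cv2.resize(c['image'][150:290,220:420],None,fx=3,fy=3)[...,::-1])
b=cap('side')
u,v=268.4,131.4
print('bigbox base corner',plane(b,u,v,0).round(),'top corner',plane(b,(740-400)/4+185,145/4+65,200).round(), [plane(b,*p,z).round() for z in(135,180,220) for p in((269,101),(322,91))])
```

```text
[-0.2  -0.16 -1.83] [0.42 0.48 0.51]
bigbox base corner [ 328. -304.    0.] top corner [ 333. -290.  200.] [array([ 313., -344.,  135.]), array([ 101., -315.,  135.]), array([ 329., -308.,  180.]), array([ 125., -280.,  180.]), array([ 343., -276.,  220.]), array([ 147., -249.,  220.])]
```

View pics/lift.png

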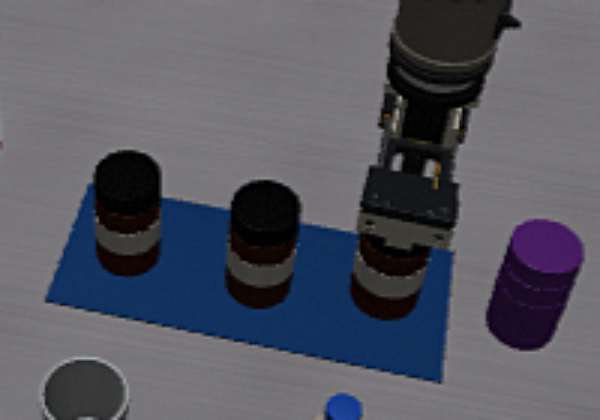

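Lifting force is 1.83 ± 0.13 N (about 185 g), and the picture shows the jar hanging clear of the mat. That makes jar 3 the light one, so I'll carry it to above the box.

Emit:
{"name": "arm_command", "arguments": {
  "targets": [0,0,0,0,0,-0.04,255,0,0,0,0,0,-0.09,255,0,0,0,-0.02,-0.001,-0.13,255,0,0,0,-0.06,-0.003,-0.145,255,0,0,0,-0.115,-0.006,-0.145,255,0,0,0,-0.17,-0.009,-0.145,255,0,0,0,-0.225,-0.012,-0.145,255,0,0,0,-0.28,-0.015,-0.145,255,0,0,0,-0.335,-0.018,-0.145,255,0,0,0,-0.39,-0.021,-0.145,255,0,0,0,-0.44,-0.024,-0.145,255,0,0,0,-0.48,-0.026,-0.145,255]
}}

```text
t: 6.15
position: [498.3, -199.2, 261.7]
ee_rot: [0.73, 0.683, 0.0, 0.0]
force: [0.4, -0.4, -2.0]
finger_gap: 63.1
gripper_force: 20.0
```

Emit:
{"name": "arm_command", "arguments": {
  "targets": [0,0,0,-0.023,-0.0015,0,255,0,0,0,-0.033,-0.002,0,255,0,0,0,-0.033,-0.002,0,255,0,0,0,-0.033,-0.002,0,255]
}}

```text
t: 6.65
position: [494.8, -229.0, 261.7]
ee_rot: [0.73, 0.684, 0.0, -0.0]
force: [0.7, -0.4, -2.5]
finger_gap: 63.0
gripper_force: 20.0
```

Run:
```python
from h import *
a=cap('scene');b=cap('side');s=r.read_state()
print(s['t'],s['position'].round(1),s['ee_rot'].round(4),s['q'].round(3),s['force'].round(2),s['finger_gap'])
A=cv2.resize(a['image'][90:250,90:240],None,fx=2.6,fy=2.6);B=cv2.resize(b['image'][50:210,170:320],None,fx=2.6,fy=2.6)
cv2.imwrite('pics/over.png',np.hstack([A,B])[...,::-1])
```

```text
6.75 [ 494.9 -229.   261.8] [7.296e-01 6.839e-01 2.000e-04 0.000e+00] [-0.574  0.341  1.357  0.     1.444 -0.51 ] [-0.75  0.46 -1.2 ] 62.89352055358585
```

View pics/over.png

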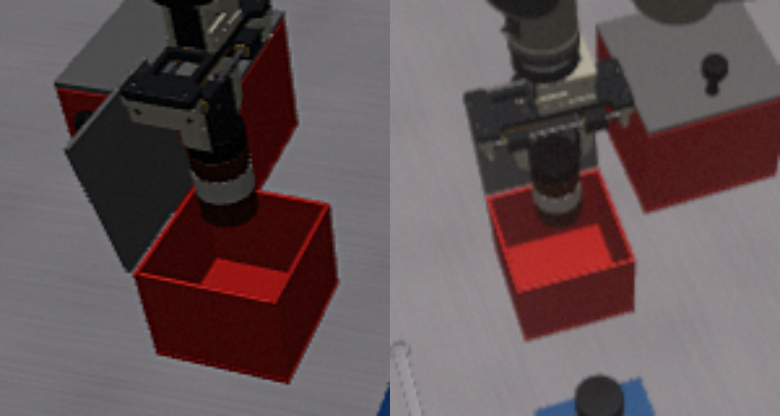

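The jar hangs upright over the box opening, clear of the lid. I'll lower it, slowing near the floor.

Emit:
{"name": "arm_command", "arguments": {
  "targets": [0,0,0,0,0,0.02,255,0,0,0,0,0,0.05,255,0,0,0,0,0,0.085,255,0,0,0,0,0,0.12,255,0,0,0,0,0,0.145,255,0,0,0,0,0,0.158,255,0,0,0,0,0,0.162,255,0,0,0,0,0,0.165,255,0,0,0,0,0,0.167,255,0,0,0,0,0,0.169,255,0,0,0,0,0,0.1695,255]
}}

```text
t: 8.12
position: [494.7, -230.0, 92.2]
ee_rot: [0.73, 0.683, 0.0, 0.0]
force: [0.3, -0.1, -2.4]
finger_gap: 62.7
gripper_force: 20.0
```

Emit:
{"name": "arm_command", "arguments": {
  "targets": [0,0,0,0,0,0.001,255,0,0,0,0,0,0.0015,255,0,0,0,0,0,0.002,255]
}}

```text
t: 8.5
position: [494.7, -230.2, 90.5]
ee_rot: [0.73, 0.683, -0.0, 0.0]
force: [-1.7, -0.4, 4.7]
finger_gap: 63.1
gripper_force: 20.0
```

Contact was felt at +4.7 N, so I'll release and rise.

Emit:
{"name": "arm_command", "arguments": {
  "targets": [0,0,0,0,0,0,20,0,0,0,0,0,0,20,0,0,0,0,0,0,20,0,0,0,0,0,0,20,0,0,0,0,0,-0.02,20,0,0,0,0,0,-0.06,20,0,0,0,0,0,-0.12,20,0,0,0,0,0,-0.18,20,0,0,0,0,0,-0.24,255,0,0,0,0,0,-0.29,255,0,0,0,0,0,-0.29,255]
}}

```text
t: 9.88
position: [495.7, -230.6, 384.4]
ee_rot: [0.73, 0.683, 0.001, 0.004]
force: [-0.8, -0.7, -0.7]
finger_gap: 59.5
gripper_force: 0.0
```

Run:
```python
from h import *
a=cap('scene');b=cap('side');s=r.read_state()
print(s['t'],s['position'].round(1),s['q'].round(3),s['finger_gap'])
A=cv2.resize(a['image'][90:250,90:240],None,fx=2.6,fy=2.6);B=cv2.resize(b['image'][50:210,170:320],None,fx=2.6,fy=2.6)
cv2.imwrite('pics/in.png',np.hstack([A,B])[...,::-1])
```

```text
9.975 [ 494.5 -229.9  379.6] [-0.576  0.318  1.079  0.     1.745 -0.51 ] 51.395705012057654
```

View pics/in.png

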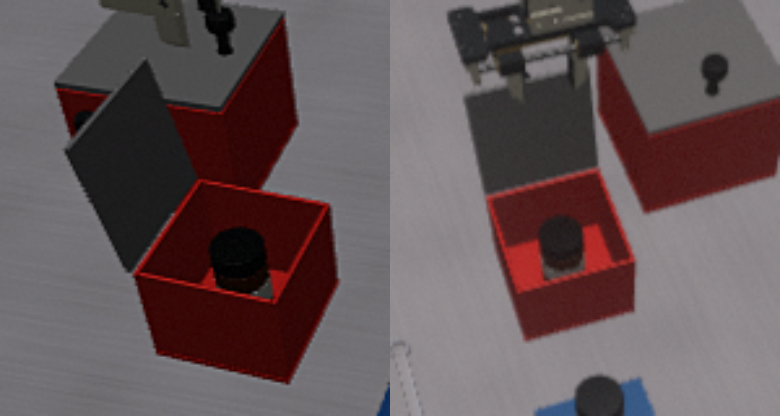

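The jar stands upright in the box at about (560,240). Next I'll go behind the lid, offset from the knob, with the fingers shut.

Emit:
{"name": "arm_command", "arguments": {
  "targets": [0,0,0,-0.05,0.012,0,255,0,0,0,-0.1,0.025,0,255,0,0,0,-0.15,0.038,0,255,0,0,0,-0.185,0.044,0,255,0,0,0,-0.19,0.044,0.01,255,0,0,0,-0.19,0.044,0.05,255,0,0,0,-0.19,0.044,0.09,255,0,0,0,-0.19,0.044,0.115,255,0,0,0,-0.19,0.044,0.115,255]
}}

```text
t: 11.1
position: [525.0, -420.1, 261.8]
ee_rot: [0.73, 0.684, 0.0, -0.004]
force: [-0.3, 0.7, 0.7]
finger_gap: 0.7
gripper_force: 0.0
```

Run:
```python
from h import *
a=cap('scene');b=cap('side');s=r.read_state()
print(s['t'],s['position'].round(1),s['q'].round(3),s['finger_gap'],s['force'].round(1))
A=cv2.resize(a['image'][70:230,70:220],None,fx=2.6,fy=2.6);B=cv2.resize(b['image'][20:180,150:300],None,fx=2.6,fy=2.6)
cv2.imwrite('pics/behind.png',np.hstack([A,B])[...,::-1])
```

```text
11.2 [ 526.1 -421.7  265.6] [-0.789  0.607  0.918  0.     1.617 -0.724] 0.40215752012751094 [0.4 0.1 0.5]
```

View pics/behind.png

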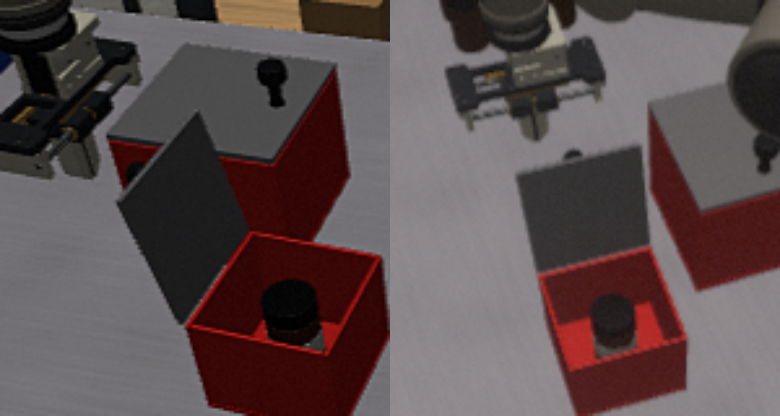

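The fingers are behind the lid and to the +x side of the knob, at about (535,130) against the knob at (572,155). Now I'll swing the lid over.

Emit:
{"name": "arm_command", "arguments": {
  "targets": [0,0,0,0.035,0,0,255,0,0,0,0.065,0,0.003,255,0,0,0,0.087,0,0,255,0,0,0,0.11,0,0.001,255,0,0,0,0.132,0,0.005,255,0,0,0,0.154,0,0.013,255,0,0,0,0.173,0,0.025,255,0,0,0,0.19,0,0.04,255,0,0,0,0.204,0,0.058,255,0,0,0,0.215,0,0.078,255,0,0,0,0.222,0,0.099,255,0,0,0,0.225,0,0.113,255]
}}

```text
t: 12.7
position: [541.2, -197.4, 152.3]
ee_rot: [0.73, 0.684, 0.0, 0.0]
force: [-0.1, -0.1, 1.7]
finger_gap: 0.2
gripper_force: 0.4
```

Emit:
{"name": "arm_command", "arguments": {
  "targets": [0,0,0,0,0,0.004,255,0,0,0,0,0,0.007,255,0,0,0,0,0,0.009,255,0,0,0,0,0,0.01,255]
}}

```text
t: 13.2
position: [541.1, -198.3, 142.4]
ee_rot: [0.73, 0.683, 0.0, 0.0]
force: [-0.4, 0.1, 1.7]
finger_gap: 0.5
gripper_force: 0.3
```

Emit:
{"name": "arm_command", "arguments": {
  "targets": [0,0,0,0,0,0.001,255,0,0,0,0,0,0.002,255,0,0,0,0,0,0.002,255]
}}

```text
t: 13.58
position: [540.9, -198.0, 140.1]
ee_rot: [0.73, 0.683, 0.0, -0.0]
force: [0.2, -0.2, 0.1]
finger_gap: 0.4
gripper_force: 0.2
```

Emit:
{"name": "arm_command", "arguments": {
  "targets": [0,0,0,0,0,0.001,255,0,0,0,0,0,0.002,255,0,0,0,0,0,0.002,255]
}}

```text
t: 13.95
position: [540.8, -197.9, 138.0]
ee_rot: [0.73, 0.683, 0.0, -0.0]
force: [0.2, -0.0, -0.7]
finger_gap: 0.7
gripper_force: 0.1
```

Run:
```python
from h import *
F=[]
for i in range(5):
    a=cap('scene');F.append(r.read_state()['force'])
b=cap('side');s=r.read_state()
print(s['t'],s['position'].round(1),np.mean(F,0).round(2))
A=cv2.resize(a['image'][90:250,90:240],None,fx=2.6,fy=2.6);B=cv2.resize(b['image'][50:210,170:320],None,fx=2.6,fy=2.6)
cv2.imwrite('pics/lid.png',np.hstack([A,B])[...,::-1])
```

```text
14.25 [ 540.8 -198.   138.1] [-0.02  0.07  0.43]
```

View pics/lid.png

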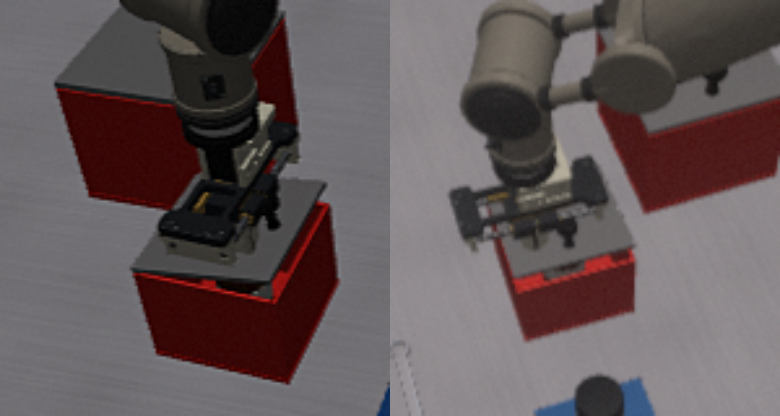

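Run:
```python
from h import *
a=cap('scene');b=cap('side');s=r.read_state();print(s['position'].round(1),s['q'].round(3))
p=(325/2.6+90,184/2.6+90);q=((635-390)/2.6+170,249/2.6+50)
o1,d1=ray(a,*p);o2,d2=ray(b,*q);t=np.linalg.lstsq(np.c_[d1,-d2],o2-o1,rcond=None)[0];print(o1+d1*t[0],o2+d2*t[1])
C=np.array([495,-230,0]);bx=np.array([-.064,-.998,0]);by=np.array([.998,-.064,0]);H=C+85*bx+[0,0,135]
for th in(0,.05,.1,.15,.2,.3):
    e=H-170*np.cos(th)*bx+[0,0,170*np.sin(th)+8]-8*np.sin(th)*-bx*-1
    L=e-85*by;R=e+85*by
    print(th,[proj(c,P).round(0) for c in(a,b) for P in(L,R)])
T=s['position'];print('tip',proj(a,T),proj(b,T), 'scene obs',p,'side obs',q)
```

```text
[ 540.8 -198.   138.1] [-0.484  0.489  1.473  0.     1.18  -0.418]
[ 414.02843091 -143.83501657  161.49198716] [ 414.47725103 -142.01115446  160.2114487 ]
0 [array([217., 166.]), array([195., 205.]), array([264., 149.]), array([218., 161.])]
0.05 [array([216., 164.]), array([195., 203.]), array([264., 148.]), array([218., 160.])]
0.1 [array([216., 162.]), array([194., 200.]), array([264., 146.]), array([217., 159.])]
0.15 [array([216., 159.]), array([194., 198.]), array([264., 145.]), array([217., 157.])]
0.2 [array([215., 157.]), array([193., 196.]), array([264., 143.]), array([217., 156.])]
0.3 [array([214., 153.]), array([191., 191.]), array([264., 140.]), array([216., 152.])]
tip [184.66631333 192.48211677] [225.52440903 147.92495123] scene obs (215.0, 160.76923076923077) side obs (264.2307692307692, 145.76923076923077)
```

Emit:
{"name": "arm_command", "arguments": {
  "targets": [0,0,0,0,0,0.0015,255,0,0,0,0,0,0.003,255,0,0,0,0,0,0.003,255]
}}

```text
t: 14.72
position: [540.8, -198.0, 134.9]
ee_rot: [0.73, 0.683, 0.0, -0.0]
force: [0.5, 0.1, -0.1]
finger_gap: 0.5
gripper_force: 0.1
```

Run:
```python
from h import *
a=cap('scene');b=cap('side');s=r.read_state()
print(s['t'],s['position'].round(1),s['force'].round(2))
A=cv2.resize(a['image'][135:235,135:230],None,fx=4.2,fy=5,interpolation=2)[:, :399];B=cv2.resize(b['image'][115:185,205:275],None,fx=5.7,fy=5.7,interpolation=2)
o=np.zeros((600,800,3),np.uint8);o[:500,:A.shape[1]]=A;o[:399,400:799]=B[:399,:399]
cv2.imwrite('pics/zoom.png',cv2.convertScaleAbs(o[...,::-1],alpha=1.8))
```

```text
14.825 [ 540.8 -198.   135. ] [-0.06 -0.21  0.12]
```

View pics/zoom.png

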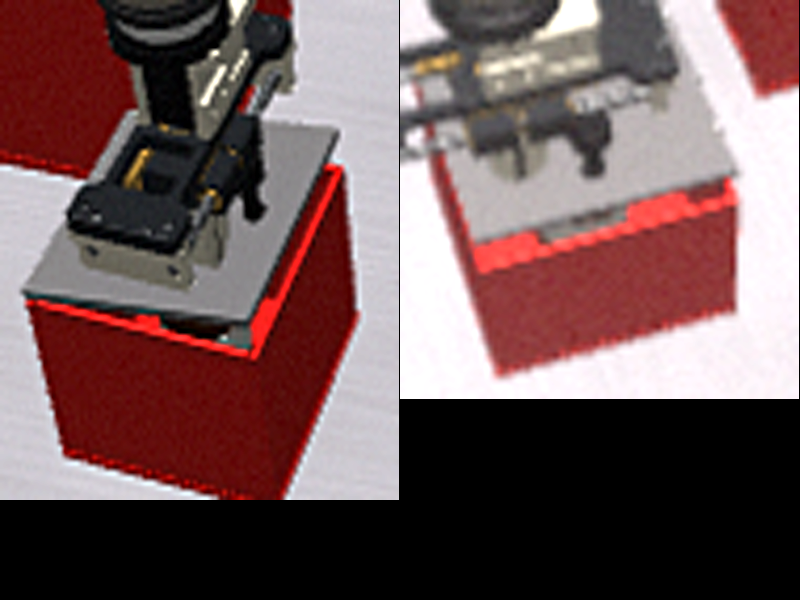

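The lid is nearly shut but its free edge, at scene-crop (340,130), is still about 15 mm above the rim. I'll keep pressing in small steps and watch the force.

Emit:
{"name": "arm_command", "arguments": {
  "targets": [0,0,0,0,0,0.001,255,0,0,0,0,0,0.002,255,0,0,0,0,0,0.003,255,0,0,0,0,0,0.003,255]
}}

```text
t: 15.32
position: [540.8, -198.0, 132.0]
ee_rot: [0.73, 0.683, -0.0, -0.0]
force: [-0.7, 1.0, -0.2]
finger_gap: 0.5
gripper_force: 0.1
```

```bash
cat > lid.py <<'E'
from h import *
a=cap('scene');b=cap('side');s=r.read_state()
print(s['t'],s['position'].round(1),s['force'].round(2))
C=np.array([495,-230,0]);bx=np.array([-.064,-.998,0]);by=np.array([.998,-.064,0])
# vertical pixel profile across lid free edge & rim: redness boundary sampled along line at three places
for nm,c in(('scene',a),('side',b)):
    im=c['image'].astype(int);red=(im[...,0]>2*im[...,1]+15)
    for off in(-60,60):
        P0=proj(c,C-79*bx+off*by+[0,0,60]);P1=proj(c,C-79*bx+off*by+[0,0,200])
        zs=np.arange(60,200,1.);n=[]
        for z in zs:
            u,v=proj(c,C-85*bx+off*by+[0,0,z]);n.append(red[int(round(v)),int(round(u))])
        n=np.array(n);print(nm,off,'red up to apparent z',zs[n].max() if n.any() else None)
E
python3 lid.py
```

```text
15.425 [ 540.8 -198.   132. ] [-0.4   1.11  0.18]
scene -60 red up to apparent z 157.0
scene 60 red up to apparent z 163.0
side -60 red up to apparent z 151.0
side 60 red up to apparent z 163.0
```

Emit:
{"name": "arm_command", "arguments": {
  "targets": [0,0,0,0,0,-0.005,255,0,0,0,0,0,-0.015,255,0,0,0,0,0,-0.03,255,0,0,0,0,0,-0.06,255,0,0,0,0,0,-0.1,255,0,0,0,0,0,-0.12,255,0,0,0,0,0,-0.12,255]
}}

```text
t: 16.3
position: [541.7, -198.4, 254.7]
ee_rot: [0.73, 0.683, 0.001, 0.002]
force: [0.7, -0.3, -1.5]
finger_gap: 0.8
gripper_force: 0.0
```

```bash
cat > lid.py <<'E'
from h import *
a=cap('scene');b=cap('side');s=r.read_state()
print(s['t'],s['position'].round(1),s['force'].round(2))
C=np.array([495,-230,0]);bx=np.array([-.064,-.998,0]);by=np.array([.998,-.064,0])
# red/non-red change pixels: walk up vertical lines on the two visible outer faces
for nm,c,pts in(('scene +y face',a,[85*by+k*bx for k in(-70,-40,0,40,70)]),('side -x face',b,[-85*bx+k*by for k in(-70,-35,0,35,70)]),('scene -x face',a,[-85*bx+k*by for k in(-70,-35,0,35,70)])):
    im=c['image'].astype(float)
    for P in pts:
        zs=np.arange(100,200,4.);row=[]
        for z in zs:
            u,v=proj(c,C+P+[0,0,z]);q=cv2.getRectSubPix(c['image'],(1,1),(float(u),float(v)))[0,0].astype(int)
            row.append('R' if q[0]>2*q[1] else ('k' if q.max()<45 else ('g' if q.max()<110 else 'w')))
        print(nm,''.join(row))
E
python3 lid.py
```

```text
16.4 [ 540.6 -197.8  251.8] [ 0.47  0.11 -0.79]
scene +y face RRRRRRRRRRRgggkgggggggggg
scene +y face RRRRRRRRRRRRRkkgggggggggg
scene +y face RRRRRRRRRRRRRgggggggggggg
scene +y face RRRRRRRRRRRkkgggggggggggg
scene +y face RRRRRRRRRRRkggggggwwwwwww
side -x face RRRRRRRRRRRRRRRgggggggggg
side -x face RRRRRRRRRRRRRRRRggggggggg
side -x face RRRRRRRRRRRRwgggggggggggg
side -x face RRRRRRRRRRRRwgggggggggggg
side -x face RRRRRRRRRRRRRRRRggggggggg
scene -x face RRRRRRRRRRRRRwggggggwwwww
scene -x face RRRRRRRRRRRRRRRRkgggggggg
scene -x face RRRRRRRRRRRRRRRkkgggggggg
scene -x face RRRRRRRRRRRRRRRRkgggggggg
scene -x face RRRRRRRRRRRRRRRRggggggggg
```

The lid has stayed at about 0.1 rad, so the fingertips were no longer bearing on it. I'll press on the knob's tip instead, slowly from above.

Emit:
{"name": "arm_command", "arguments": {
  "targets": [0,0,0,0.018,-0.0437,0,255,0,0,0,0.018,-0.0437,0.015,255,0,0,0,0.018,-0.0437,0.035,255,0,0,0,0.018,-0.0437,0.045,255,0,0,0,0.018,-0.0437,0.049,255,0,0,0,0.018,-0.0437,0.052,255,0,0,0,0.018,-0.0437,0.055,255,0,0,0,0.018,-0.0437,0.058,255,0,0,0,0.018,-0.0437,0.061,255,0,0,0,0.018,-0.0437,0.064,255,0,0,0,0.018,-0.0437,0.066,255]
}}

```text
t: 17.77
position: [498.4, -177.1, 185.9]
ee_rot: [0.73, 0.683, 0.0, -0.0]
force: [-0.5, 0.4, 0.1]
finger_gap: 0.3
gripper_force: 0.0
```

```bash
python3 lid.py
```

```text
17.875 [ 498.3 -177.1  185.9] [ 0.25 -0.72  0.14]
scene +y face RRRRRRRRRRRgggkgggggggggg
scene +y face RRRRRRRRRRRRkkkgggggggggg
scene +y face RRRRRRRRRRRRRgggggggggggg
scene +y face RRRRRRRRRRRkkgggggggggggg
scene +y face RRRRRRRRRRRkggggggwwwwwww
side -x face RRRRRRRRRRRRRRRgggggggggg
side -x face RRRRRRRRRRRRRRRRggggggggg
side -x face RRRRRRRRRRRRwgggggggggggg
side -x face RRRRRRRRRRRRwgggggggggggg
side -x face RRRRRRRRRRRRRRRRggggggggg
scene -x face RRRRRRRRRRRRRwggggggwwwww
scene -x face RRRRRRRRRRRRRRRRkgggggggg
scene -x face RRRRRRRRRRRRRRRkkgggggggg
scene -x face RRRRRRRRRRRRRRRRkgggggggg
scene -x face RRRRRRRRRRRRRRRRggggggggg
```

Emit:
{"name": "arm_command", "arguments": {
  "targets": [0,0,0,0,0,0.002,255,0,0,0,0,0,0.004,255,0,0,0,0,0,0.006,255,0,0,0,0,0,0.007,255,0,0,0,0,0,0.008,255]
}}

```text
t: 18.5
position: [498.4, -177.1, 178.1]
ee_rot: [0.73, 0.683, 0.0, -0.0]
force: [0.4, -0.6, 0.4]
finger_gap: 0.2
gripper_force: 0.0
```

```bash
python3 lid.py
python3 - <<'E'
from h import *
c=cap('scene');s=r.read_state();T=s['position'];u,v=proj(c,T);print(u,v)
im=c['image'][int(v)-22:int(v)+24,int(u)-20:int(u)+21].astype(int)
for i,row in enumerate(im):print('%3d '%(int(v)-22+i)+''.join('R' if q[0]>2*q[1] else ' .:-=+*#%@'[min(9,q.max()//22)] for q in row))
E
```

```text
18.6 [ 498.4 -177.1  178. ] [ 0.32 -0.46 -0.1 ]
scene +y face RRRRRRRRRRRgggkgggggggggg
scene +y face RRRRRRRRRRRRRkkgggggggggg
scene +y face RRRRRRRRRRRRRgggggggggggg
scene +y face RRRRRRRRRRRkkgggggggggggg
scene +y face RRRRRRRRRRRkggggggwwwwwww
side -x face RRRRRRRRRRRRRRRgggggggggg
side -x face RRRRRRRRRRRRRRRRggggggggg
side -x face RRRRRRRRRRRRwgggggggggggg
side -x face RRRRRRRRRRRRwgggggggggggg
side -x face RRRRRRRRRRRRRRRRggggggggg
scene -x face RRRRRRRRRRRRRwggggggwwwww
scene -x face RRRRRRRRRRRRRRRRkgggggggg
scene -x face RRRRRRRRRRRRRRRRkgggggggg
scene -x face RRRRRRRRRRRRRRRRkgggggggg
scene -x face RRRRRRRRRRRRRRRRggggggggg
194.76337836103787 173.44454697658654
151 ... ....     .. R  .--=     :++++++++++++
152 ....... .......    .::::.  .=++++++++++++
153 ......  .. . ...   .::...  -+++++++++++++
154 .. ... . .. .....  .::... :++++++++++++++
155 . .... .. ... ... .::.   .=++++++++++++++
156  ... .. ..  ...   .: ....:+++++++++++++++
157 . .... . ..:-..   .. .:::-+++++++++++++++
158   ....... ... .   ...:.::-+++++++++++++++
159        .......   ..:::.::-+++++++++++++++
160  
[... 996 characters left out ...]
 RRRRRRRRR
182 ------------------------------.RRRRRRRRRR
183 -----------------------------: RRRRRRRRRR
184 -----------------------------.RRRRRRRRRRR
185 ----------------------------:RRRRRRRRRRRR
186 ----------------------------.RRRRRRRRRRRR
187 ---------------------------.RRRRRRRRRRRRR
188 ---------------------------.RRRRRRRRRRRRR
189 --------------------------.RRRRRRRRRRRRRR
190 -------------------------: RRRRRRRRRRRRRR
191 -------------------------..RRRRRRRRRRRRRR
192 ------------------------:.RRRRRRRRRRRRRRR
193 ------------------------ RRRRRRRRRRRRRRRR
194 -----------------------:RRRRRRRRRRRRRRRRR
195 -----------------------RRRRRRRRRRRRRRRRRR
196 ----------------------.RRRRRRRRRRRRRRRRRR
```

Run:
```python
from h import *
a=cap('scene');b=cap('side')
for z in(265.6,275,285,295):print(z,proj(a,(526.1,-421.7,z)).round(1),proj(b,(526.1,-421.7,z)).round(1),'seen (102.7,137.3) (205.8,71.9)')
C=np.array([495,-230,0]);bx=np.array([-.064,-.998,0])
H=C+85*bx+[0,0,135]
for th in(0,.1,.15,.2):
  n=np.array([0,0,np.cos(th)])+bx*np.sin(th)
  base=H-140*np.cos(th)*bx+[0,0,140*np.sin(th)]+8*n
  print(th,'knob base',proj(a,base).round(1),proj(b,base).round(1),'tip',(base+35*n).round(),proj(a,base+35*n).round(1),proj(b,base+35*n).round(1))
s=r.read_state();u,v=proj(b,s['position']);print(u,v)
im=b['image'][int(v)-14:int(v)+24,int(u)-22:int(u)+23].astype(int)
for i,row in enumerate(im):print('%3d '%(int(v)-14+i)+''.join('R' if q[0]>2*q[1] else ' .:-=+*#%@'[min(9,q.max()//22)] for q in row))
```

```text
265.6 [103.8 144.1] [206.1  77.3] seen (102.7,137.3) (205.8,71.9)
275 [102.9 141.3] [205.7  75.4] seen (102.7,137.3) (205.8,71.9)
285 [101.9 138.4] [205.4  73.2] seen (102.7,137.3) (205.8,71.9)
295 [100.9 135.5] [205.1  71.1] seen (102.7,137.3) (205.8,71.9)
0 knob base [196.8 182.5] [238.8 148.5] tip [ 499. -175.  178.] [195.4 173.6] [238.3 142.8]
0.1 knob base [195.8 178.9] [238.5 145.9] tip [ 498. -180.  192.] [193.2 169.7] [237.8 139.4]
0.15 knob base [195.1 177.1] [238.3 144.5] tip [ 498. -183.  198.] [192.  167.7] [237.4 137.5]
0.2 knob base [194.3 175.2] [238.1 143. ] tip [ 498. -186.  205.] [190.6 165.7] [237.1 135.6]
238.1591774897352 142.32610021961688
128 ::::::....:::.::::::::::-:::::.:.:-=====++***
129 :::...::----=:::::::::::-:.......:=======+***
130 :::.----=====--:::::::.::........:=======+***
131 ::::===========::::....::......::-========+**
132 ..:-=======-===:.......:-...:----=========+**
133 ...-===--===-:=:........-::--=============+**
134 :-==--=-::====-:...:::..----===============+*
135 --=-::---======-:::---::----===============+*
136 -:---============-----::--
[... 769 characters left out ...]

152 +=====================---:--=RRRRRRRRRRRRRRRR
153 ==================-----::----RRRRRRRRRRRRRRRR
154 =+============-=--:------==RRRRRRRRRRRRRRRRRR
155 R+==========--:-------=+RRRRRRRRRRRRRRRRRRRRR
156 R=======-==RR-:---=+RRRRRRRRRRRRRRRRRRRRRRRRR
157 -===-==RRRRRRR-=RRRRRRRRRRRRRRRRRRRRRRRRRRRRR
158 RR==RRRRRRRRRRRRRRRRRRRRRRRRRRRRRRRRRRRRRRRRR
159 RRRRRRRRRRRRRRRRRRRRRRRRRRRRRRRRRRRRRRRRRRRRR
160 RRRRRRRRRRRRRRRRRRRRRRRRRRRRRRRRRRRRRRRRRRRRR
161 RRRRRRRRRRRRRRRRRRRRRRRRRRRRRRRRRRRRRRRRRRRRR
162 -RRRRRRRRRRRRRRRRRRRRRRRRRRRRRRRRRRRRRRRRRRRR
163 =RRRRRRRRRRRRRRRRRRRRRRRRRRRRRRRRRRRRRRRRRRRR
164 +RRRRRRRRRRRRRRRRRRRRRRRRRRRRRRRRRRRRRRRRRRRR
165 +-RRRRRRRRRRRRRRRRRRRRRRRRRRRRRRRRRRRRRRRRRRR
```

In free space the visible fingertips sit about 20 mm above the reported TCP. That explains it: the knob has not been touched yet, so I'll continue down.

Emit:
{"name": "arm_command", "arguments": {
  "targets": [0,0,0,0,0,0.002,255,0,0,0,0,0,0.004,255,0,0,0,0,0,0.006,255,0,0,0,0,0,0.008,255,0,0,0,0,0,0.01,255,0,0,0,0,0,0.012,255,0,0,0,0,0,0.014,255,0,0,0,0,0,0.015,255]
}}

```text
t: 19.75
position: [498.4, -177.1, 162.9]
ee_rot: [0.73, 0.683, 0.0, -0.0]
force: [-0.3, 0.1, 0.8]
finger_gap: 0.4
gripper_force: 0.4
```

Emit:
{"name": "arm_command", "arguments": {
  "targets": [0,0,0,0,0,0.001,255,0,0,0,0,0,0.002,255,0,0,0,0,0,0.003,255]
}}

```text
t: 20.12
position: [498.5, -177.1, 160.6]
ee_rot: [0.73, 0.683, 0.0, 0.0]
force: [-1.7, 2.5, 7.8]
finger_gap: 0.2
gripper_force: 4.4
```

```bash
python3 lid.py
```

```text
20.225 [ 498.5 -177.1  160.6] [-2.14  2.26  4.55]
scene +y face RRRRRRRRRRRgggggggggggggg
scene +y face RRRRRRRRRRRgggggggggggggg
scene +y face RRRRRRRRRRRgggggggggggggg
scene +y face RRRRRRRRRRkgggggggggggggg
scene +y face RRRRRRRRRRgggggggwwwwwwww
side -x face RRRRRRRRRRRgggwwwwwwwwwww
side -x face RRRRRRRRRRggggwwwwwwwwwww
side -x face RRRRRRRRRRggggwwwwwwggggg
side -x face RRRRRRRRRRggggwwwwwwwwwww
side -x face RRRRRRRRRRggggwwwwwwwwwww
scene -x face RRRRRRRRRRRkgggwwwwwwwwww
scene -x face RRRRRRRRRRRgggggggggggggw
scene -x face RRRRRRRRRRRgggggggggggggg
scene -x face RRRRRRRRRRRkggggggggggggg
scene -x face RRRRRRRRRRRgggggggggggggg
```

The lid meets the rim: red ends at about 138 mm on all faces, and the force has risen to 8 N. I'll press a little more, lift off and check.

Emit:
{"name": "arm_command", "arguments": {
  "targets": [0,0,0,0,0,0.001,255,0,0,0,0,0,0.001,255,0,0,0,0,0,-0.01,255,0,0,0,0,0,-0.04,255,0,0,0,0,0,-0.09,255,0,0,0,0,0,-0.14,255,0,0,0,0,0,-0.19,255,0,0,0,0,0,-0.19,255,0,0,0,0,0,-0.19,255]
}}

```text
t: 21.35
position: [498.2, -177.1, 349.5]
ee_rot: [0.73, 0.683, -0.0, -0.0]
force: [-0.3, -0.0, 0.8]
finger_gap: 0.6
gripper_force: 0.0
```

```bash
python3 lid.py
python3 - <<'E'
from h import *
a=cap('scene')
im=a['image'].astype(int);m=(im.max(2)<48).astype(np.uint8);mm=np.zeros_like(m);mm[195:270,235:370]=m[195:270,235:370]
k,l,s,ce=cv2.connectedComponentsWithStats(mm)
print([(ce[i].round(1),s[i,4]) for i in range(1,k) if s[i,4]>80],'before 262.1 213.7 / 307.7 223.9')
E
```

```text
21.45 [ 498.  -177.   348.6] [-0.47 -0.68 -0.2 ]
scene +y face RRRRRRRRRRRgggggggggggggg
scene +y face RRRRRRRRRRRgggggggggggggg
scene +y face RRRRRRRRRRRgggggggggggggg
scene +y face RRRRRRRRRRkgggggggggggggg
scene +y face RRRRRRRRRRgggggggwwwwwwww
side -x face RRRRRRRRRRRggggwggggwwwwg
side -x face RRRRRRRRRRggggwwwwwwwwggg
side -x face RRRRRRRRRRggggwwwwggggggg
side -x face RRRRRRRRRRggggwwwwwwwwwww
side -x face RRRRRRRRRRggggwwwwwwwwwwg
scene -x face RRRRRRRRRRRkgggwwwwwwwwww
scene -x face RRRRRRRRRRRgggggggggggggw
scene -x face RRRRRRRRRRRgggggggggggggg
scene -x face RRRRRRRRRRRkggggggggggggg
scene -x face RRRRRRRRRRRgggggggggggggg
[(array([262.1, 213.6]), np.int32(535)), (array([307.7, 224. ]), np.int32(569)), (array([262. , 236.4]), np.int32(152)), (array([305. , 246.9]), np.int32(161))] before 262.1 213.7 / 307.7 223.9
```

The lid stays shut, the two full jars are unmoved on the mat, and the arm is clear.

```bash
python3 -c "
from station import r
print(r.job_done())"
```

```text
the job is handed in; nothing more can be done
None
```

I handed the job in at about 21 s: the light jar (about 185 g, +y end of the mat) is upright in the red box with the lid shut, and the other two, not lifted or weighed, still stand unmoved on the mat; the hand-in returned no verdict.

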